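# Turn the ink pot's code label to the scanner and clamp it

### The job

Turn the ink pot in its dish until its code label squarely faces the scanner window (the pot's handle then points straight away from the scanner), keeping the pot standing in the dish. Only then bring the raised clamp arm fully down over the lid and leave it closed. Leave the stapler, the tape measure and the black ink bottle alone.

Things in the scene. Friction and masses are not known exactly. Their poses are not given: they have to be found in the camera images.
- station: Fixed scanning station. Origin on the axis of its round dish, at desk level; x points from the dish to the scanner block, z up. Aluminium base plate, x -65 to 150 mm, y +-60, 10 mm thick; on it the free-turning dish, 94 mm inner, 104 mm outer diameter, floor 14, rim 25 mm above the desk. The clamp's hinge yoke stands on the scanner block, up to z = 106 mm.
- scan_window (a point): Centre of the dark scanner window facing the dish, 68 mm from the dish axis along the station's x, 48 mm above the desk. The grey scanner block behind it is 76 mm wide, from x = 70 to 125 mm, its top 85 mm above the desk.
- ink_pot: Loose round white ink pot with grey lid, 90 mm diameter, 73 mm tall, 0.25 to 0.5 kg, loose in the dish (underside 14 mm above the desk), 2 mm play. The dish is a turntable with light friction: pot and dish turn together (about 1 N at the handle) and stay where left. Origin: centre of underside, z up. Code label on its +x side, handle on its -x side. Label starts 40 to 77 degrees off the scanner, handle on the station's -y side.
- pot_mark (a point): Centre of the paper label with black code bars on the pot's side, 45 mm from the pot's axis along +x, 33 mm above its underside. It faces the scanner when the pot's x axis points the same way as the station's.
- pot_handle (a point): Middle of the handle's upper bar, 70 mm from the pot's axis along -x, 54 mm above its underside. The grey handle is a D loop in the upright plane through the axis, of 12 mm round bar: two level bars 26 and 54 mm above the underside, joined at the outer end, reaching 99 mm from the axis.
- clamp (a joint): Angle of the clamp arm: 0 = closed (level over the pot's lid, against its stop, which leaves the rubber pad about 1 mm above the lid), growing as it swings up; pi/2 = upright; top stop 1.75. It starts at 1.4 to 1.55. A friction hinge (0.12 N m) holds the arm at any angle; no spring, no latch.
- clamp_hinge (a point): Centre of the clamp's hinge pin, 100 mm from the dish axis along the station's x, 98 mm above the desk. The pin lies along the station's y.
- clamp_bar (a point): Centre of the black cross bar at the clamp arm's free end, 140 mm from the hinge pin; 14 mm thick, 64 mm long, along the station's y. Closed, it lies 98 mm above the desk, 40 mm from the dish axis on the side away from the scanner. The arm is a steel strip 24 mm wide, 8 mm thick.
- stapler: Bystander: blue and black desk stapler 136 x 30 x 49 mm, left of the station. Origin: centre of its underside.
- tape_measure: Bystander: yellow and black pocket tape measure 73 x 62 x 35 mm, right of the station. Origin: centre of its underside.
- black_ink_bottle: Bystander: white bottle with black cap and band, 39 mm diameter, 90 mm tall, left of the station. Origin: centre of its underside.

How it is judged:
On the way, in this order (a step that is already met when the one before it is completed fails the run):
1. the label faces the scanner window, the clamp still raised (y of pot_mark in the frame of station between -0.011 and 0.011 m and x of pot_mark in the frame of station above 0.03 m and horizontal distance between ink_pot and station below 0.008 m and height (world z) of ink_pot below 0.02 m and angle between ink_pot's own z axis and vertical below 0.08 rad and value of joint clamp above 0.8 rad), for 0.3 s.
2. the clamp is down over the lid, the label still facing the window (y of pot_mark in the frame of station between -0.011 and 0.011 m and x of pot_mark in the frame of station above 0.03 m and horizontal distance between ink_pot and station below 0.008 m and height (world z) of ink_pot below 0.02 m and angle between ink_pot's own z axis and vertical below 0.08 rad and value of joint clamp below 0.06 rad), for 0.2 s.
At the end, for the whole second after the job is handed in: The label's centre is within 11 mm sideways of the line from the dish axis to the scanner (about 14 degrees), on the scanner's side; the pot stands upright and at rest in the dish; the clamp arm is down to less than 0.06 rad (8 mm at its bar) (all of step 2 and linear speed of ink_pot below 0.02 m/s and angular speed of ink_pot below 0.1 rad/s); the robot touches nothing.
It fails at once if the pot is tipped or lifted out of the dish (angle between ink_pot's own z axis and vertical above 0.35 rad or height (world z) of ink_pot above 0.039 m).
It fails at once if the stapler is moved (more than 30 mm) (distance of stapler from where it was at the start of the episode above 0.03 m).
It fails at once if the tape measure is moved (more than 30 mm) (distance of tape_measure from where it was at the start of the episode above 0.03 m).
It fails at once if the black ink bottle is moved (more than 30 mm) (distance of black_ink_bottle from where it was at the start of the episode above 0.03 m).
It also fails if it takes over 50 s, if anything falls off the work surface, if the arm or the gripper's body presses on something with over 40 N, if the wrist force passes 120 N, or if a joint passes its speed limit or range.

### The arm

A 7-joint arm with a two-finger parallel gripper is mounted at the origin on a cart in front of the work surface, level with it; the furniture and walls round the work are solid. World frame = base frame: x ahead of the robot, y to its left, z up, the work surface at z = 0. Lengths are in m, angles in rad, forces in N, time in s.
With the tool pointing down it reaches from about 0.4 to 0.85 m from the base axis. Payload 10.4 kg.
Tool frame: the origin (TCP) lies midway between the tips of the shut fingers; the grasp point (between the pads) lies 19 mm behind it (manip.pinch_z is the distance from the TCP to the grasp point, in m); y points along the fingers, x is the direction in which the jaws open and shut, and the axes are right-handed (so a half turn about y gives the same grasp; the last joint's range is limited). The gripper opens to 85 mm and grips with 20 to 120 N. Pads are 22 mm wide; open, the fingers measure 114 mm over their backs; the gripper's body (76 mm by 85 mm) begins 54 mm behind the grasp point. The pads swing forward as they close: fully open they stand 13 mm farther back than shut.
Start: joints at [1.176, 0.332, -0.065, 1.46, 0.022, 1.35, -0.088], TCP at [0.227, -0.582, 0.231] pointing down, gripper open.
Joint ranges: [-2.6, 2.6], [-0.5, 2.12], [-1.47, 1.34], [0.16, 2.42], [-1.27, 4.41], [0.06, 2.06], [-2.6, 2.6]. Speed limits (rad/s): [2.22, 2.22, 2.79, 2.79, 3.14, 3.14, 3.14].

### API

Orientations are given as a unit quaternion [x, y, z, w].
In Python, from workcell import manip gives the robot as it stands.
- The arm moves only by the shell command python3 -m pendant 'ROWS' [OPENING] [FORCE]. ROWS is a JSON object of lists of equal length, an entry for each row: "offset": the shift along the tool's x, y, z scaled (see below), a list of three; "turn": the turn, a rotation vector about the tool's x, y, z scaled (see below), a list of three. A call has 1 to 12 rows; each row is the pose to reach, as a shift and turn from the pose measured when the call began, along the tool's axes at that moment; what a row does not reach only later rows make up. The controller multiplies each number of a shift by 200 mm and each number of a turn by 45 degrees. A row lasts 1/8 s, in which the tool goes at most 62.5 mm and 10.7 degrees, less where a joint would pass 70% of its speed; a pose out of reach is approached as far as the arm can. A call with a number of a shift or a turn outside -1 to 1 is refused whole. A call with a gripper value outside its range is refused whole. OPENING is the opening in per cent of the stroke, from 0 (shut) to 100 (fully open), set as the call begins (- or left out, the last holds). The fingers move at their own pace and stop on an object; FORCE is the grip in N (left out, the last holds). Time passes only in rows, so rows that repeat a pose let the fingers close. It gives the time, the measured TCP pose, the force and the opening at its end, in the units of the state.
- manip.get_obs(): the state, without advancing time (a new reading comes with each control period).
- manip.camera(name): name is "scene" or "side" or "wrist"; returns (picture, depth): 400x640x3 uint8, red, green, blue; 400x640 float32, m along the optical axis (not along the pixel's ray), 0 where there is no reading.
- manip.camera_model(name): a dict with "intrinsics" (3x3 intrinsics, pixels), "R" (3x3) and "t" (3): a world point X has camera coordinates R X + t; the wrist camera has in their place "tool_from_camera" (4x4, takes a point from camera to tool coordinates, whose origin is the TCP and whose axes are the tool frame's). Camera axes: x right, y down, z forward; pixel columns grow to the right and rows downward; lengths in m; the calibration is good to about 2 mm. A picture is of the moment at which its call begins: read the wrist's pose just before it. camera_model takes no time and is no camera call.
- manip.hand_in(): hands the job in, once; it reports no verdict.
The state is a dict: "clock": time; "joint_pos": joint angles; "joint_velocities": joint speeds; "tau": joint torques, N m; "position": TCP position; "ee_rot": TCP orientation; "ft_force": force on the tool from outside, world axes, zero at the start; "torque": the same for the moment, N m; "grip_width": opening from 0.0 (shut) to 1.0 (fully open).
Only numpy, scipy, OpenCV 4.12 (cv2) and the standard library are available. Lean on these libraries where they do the work, as an engineer would, in place of code of your own. Each camera call takes 0.05 s, during which the arm holds its last target. There are 200 camera calls.

## Working session

There is one attempt and no reset: what is moved stays moved. The work goes in short steps, Python scripts to look and compute and a shell command to move; the robot and the scene stay as the last step left them, time stands still between calls to the robot, and variables do not carry over. Pictures are saved under pics/ and viewed, about 8 in all and at most 12, crops included, and the job is handed in when it is done.

```bash
ls; mkdir -p pics; cat > h.py <<'E'
import numpy as np, cv2
from workcell import manip
from scipy.spatial.transform import Rotation as Ro
def cloud(name):
    o=manip.get_obs(); rgb,d=manip.camera(name); m=manip.camera_model(name); K=np.array(m["intrinsics"])
    v,u=np.mgrid[:d.shape[0],:d.shape[1]]
    P=np.stack([(u-K[0,2])/K[0,0]*d,(v-K[1,2])/K[1,1]*d,d],-1)
    if "R" in m: W=(P-np.array(m["t"]))@np.array(m["R"])
    else:
        T=np.array(m["tool_from_camera"]); W=P@T[:3,:3].T+T[:3,3]
        W=W@Ro.from_quat(o["ee_rot"]).as_matrix().T+np.array(o["position"])
    W[d==0]=np.nan
    return rgb,W
def save(rgb,n): cv2.imwrite("pics/"+n,cv2.cvtColor(rgb,cv2.COLOR_RGB2BGR))
E
python3 - <<'E'
from h import *
o=manip.get_obs(); print({k:np.round(v,3) for k,v in o.items()})
a,W=cloud("scene"); b,V=cloud("side"); save(a,"scene0.png"); save(b,"side0.png"); np.savez("c0.npz",W=W,V=V,a=a,b=b)
E
```

```text
pics
{'clock': np.float64(0.0), 'joint_pos': array([ 1.176,  0.333, -0.065,  1.461,  0.022,  1.35 , -0.089]), 'joint_velocities': array([-0.   , -0.   , -0.002,  0.001,  0.   , -0.001,  0.002]), 'tau': array([ 1.0000e-03, -6.2544e+01,  5.0000e-02, -3.9160e+01,  1.6000e-02,
        1.0000e-02,  0.0000e+00]), 'position': array([ 0.227, -0.582,  0.23 ]), 'ee_rot': array([-0.584,  0.399, -0.399,  0.584]), 'ft_force': array([-0.916, -0.1  , -0.546]), 'torque': array([-0.007,  0.017, -0.041]), 'grip_width': np.float64(1.001)}
```

View pics/scene0.png

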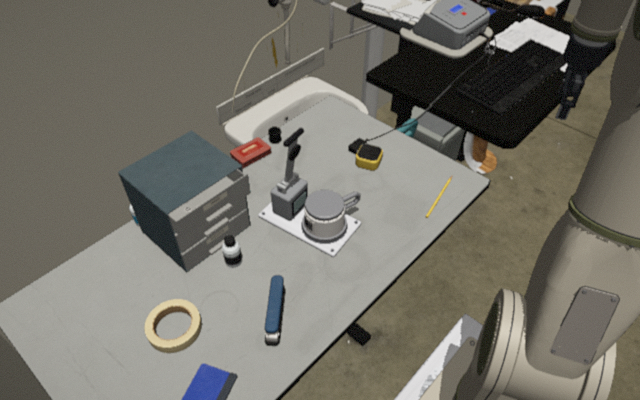

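View pics/side0.png

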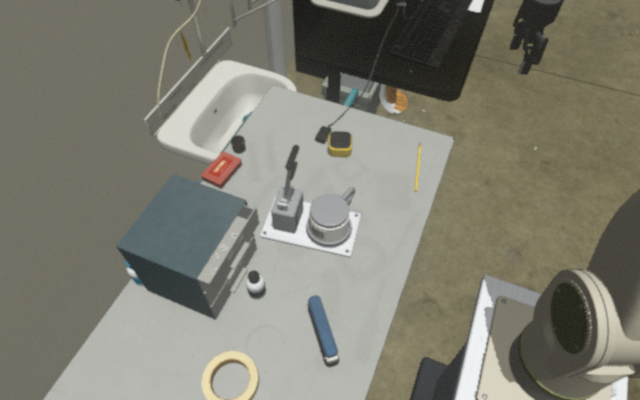

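Scene view: pot lid at (325,203), handle toward (353,199), scanner block at (290,195), clamp arm upright up to (295,135). Side view: lid (330,210), handle (349,194), block (288,210). Next I fit positions from depth.

```bash
python3 - <<'E'
from h import *
D=np.load("c0.npz")
for n,(W,a,lid,win) in {"scene":(D["W"],D["a"],(325,200),(255,370,120,255)),"side":(D["V"],D["b"],(330,206),(255,370,140,260))}.items():
    print(n,"lidpt",W[lid[1],lid[0]].round(3))
    u0,u1,v0,v1=win; P=W[v0:v1,u0:u1].reshape(-1,3); C=a[v0:v1,u0:u1].reshape(-1,3).astype(int)
    ok=~np.isnan(P[:,0]); P=P[ok];C=C[ok]
    c=W[lid[1],lid[0],:2]
    L=P[(abs(P[:,2]-.087)<.006)&(np.hypot(*(P[:,:2]-c).T)<.06)]
    (cx,cy),r=cv2.minEnclosingCircle(L[:,:2].astype(np.float32)); print("lid",len(L),L.mean(0).round(4),(round(cx,4),round(cy,4),round(r,4)))
    pl=P[(abs(P[:,2]-.010)<.006)&(C.min(1)>165)]
    # sparse outlier removal
    q=pl[:,:2]; med=np.median(q,0); q=q[np.hypot(*(q-med).T)<.16]
    R=cv2.minAreaRect((q*1000).astype(np.float32)); print("plate",len(q),R, cv2.boxPoints(R).round(0).tolist())
    c=np.array([cx,cy]); d=np.hypot(*(P[:,:2]-c).T)
    H=P[(d>.055)&(d<.105)&(P[:,2]>.03)&(P[:,2]<.08)]
    ang=np.degrees(np.arctan2(H[:,1]-cy,H[:,0]-cx)); h,e=np.histogram(ang,36,(-180,180)); print([(int(x),int(k)) for x,k in zip(e,h) if k>2])
    T=P[(P[:,2]>.115)&(P[:,2]<.26)]; 
    for z in np.arange(.12,.26,.02):
        s=T[abs(T[:,2]-z)<.01]; print(round(z,2),len(s),s.mean(0).round(3) if len(s) else "")
for nm,p,cl in (("stapler",(275,305),"W"),("tape",(368,155),"W"),("bottle",(231,240),"W"),("cabinet",(185,165),"W"),("cabcorner",(248,175),"W")): print(nm,D[cl][p[1],p[0]].round(3))
E
```

```text
scene lidpt [ 0.515 -0.136  0.087]
lid 917 [ 0.5085 -0.1254  0.0868] (0.5097, -0.1282, 0.0447)
plate 1102 ((553.1740112304688, -121.07750701904297), (216.4342803955078, 121.23806762695312), 9.220049858093262) [[437.0, -79.0], [456.0, -198.0], [670.0, -164.0], [650.0, -44.0]]
[(-110, 169), (-100, 8), (-20, 38), (-10, 56), (0, 45), (10, 57), (20, 87), (30, 155)]
0.12 34 [ 0.603 -0.111  0.122]
0.14 51 [ 0.6  -0.11  0.14]
0.16 50 [ 0.597 -0.111  0.16 ]
0.18 44 [ 0.589 -0.112  0.183]
0.2 94 [ 0.585 -0.112  0.201]
0.22 70 [ 0.585 -0.114  0.217]
0.24 170 [ 0.584 -0.114  0.24 ]
0.26 0 
side lidpt [ 0.511 -0.136  0.087]
lid 1018 [ 0.509  -0.1267  0.0858] (0.5098, -0.1284, 0.0441)
plate 1428 ((538.3089599609375, -150.23851013183594), (250.1259002685547, 173.17929077148438), 8.42902660369873) [[402.0, -83.0], [427.0, -254.0], [675.0, -218.0], [649.0, -46.0]]
[(-110, 121), (-100, 3), (-20, 14), (-10, 27), (0, 29), (10, 26), (20, 63), (30, 143)]
0.12 27 [ 0.606 -0.084  0.124]
0.14 60 [ 0.61 -0.05  0.14]
0.16 47 [ 0.607 -0.059  0.16 ]
0.18 47 [ 0.599 -0.079  0.18 ]
0.2 60 [ 0.585 -0.108  0.201]
0.22 23 [ 0.582 -0.116  0.213]
0.24 178 [ 0.584 -0.114  0.24 ]
0.26 0 
stapler [0.421 0.109 0.049]
tape [ 0.575 -0.366  0.035]
bottle [0.584 0.077 0.081]
cabinet [0.728 0.06  0.189]
cabcorner [ 0.776 -0.129 -0.001]
```

```bash
cat >> h.py <<'E'
S=np.array([.5105,-.1283]); YAW=np.radians(9.2)
def st(x,y,z): # station->world
    c,s=np.cos(YAW),np.sin(YAW); return np.array([S[0]+c*x-s*y,S[1]+s*x+c*y,z])
def rel(p,jaw_deg):
    "offset/turn units from the current pose to TCP p, tool y down, jaw axis (mod 180) at jaw_deg world"
    o=manip.get_obs(); R0=Ro.from_quat(o["ee_rot"]); best=None
    for k in (0,180):
        t=np.radians(jaw_deg+k); x=np.array([np.cos(t),np.sin(t),0]); y=np.array([0,0,-1.]); M=np.stack([x,y,np.cross(x,y)],1)
        rv=(R0.inv()*Ro.from_matrix(M)).as_rotvec()
        if best is None or np.linalg.norm(rv)<np.linalg.norm(best): best=rv
    off=R0.inv().apply(np.array(p)-o["position"])
    print("off",(off/.2).round(3).tolist(),"turn",(best/np.radians(45)).round(3).tolist())
E
python3 - <<'E'
from h import *
o=manip.get_obs(); R=Ro.from_quat(o["ee_rot"]).as_matrix(); print(R.round(2).tolist())
D=np.load("c0.npz"); c=S
for W in (D["W"],D["V"]):
    P=W.reshape(-1,3); P=P[~np.isnan(P[:,0])]; d=P[:,:2]-c; r=np.hypot(*d.T); ang=np.degrees(np.arctan2(d[:,1],d[:,0]))
    H=P[(r>.058)&(r<.105)&(P[:,2]>.06)&(P[:,2]<.08)&(ang<-60)&(ang>-170)]; q=H[:,:2]-c
    print("handle",len(H),H.mean(0).round(3),np.degrees(np.arctan2(q[:,1].mean(),q[:,0].mean())).round(1), np.hypot(*q.T).max().round(3))
    K=P[(P[:,0]>.55)&(P[:,0]<.95)&(P[:,1]<.25)&(P[:,1]>-.15)&(P[:,2]>.15)&(P[:,2]<.3)&(np.hypot(*(P[:,:2]-[.59,-.112]).T)>.07)]
    print("cab",len(K),K.min(0).round(3),K.max(0).round(3), K[K[:,1].argmin()].round(3),K[K[:,0].argmin()].round(3))
a=np.radians(-106)
p=np.r_[c+.08*np.array([np.cos(a),np.sin(a)]),.2]; print(p); rel(p,-106+90)
E
```

```text
[[0.36, -0.0, 0.93], [-0.93, 0.0, 0.36], [-0.0, -1.0, -0.0]]
handle 75 [ 0.491 -0.201  0.07 ] -105.3 0.096
cab 6861 [ 0.615 -0.02   0.15 ] [0.816 0.166 0.195] [ 0.782 -0.02   0.188] [0.615 0.05  0.175]
handle 70 [ 0.49  -0.201  0.07 ] -105.7 0.097
cab 8934 [ 0.616 -0.021  0.15 ] [0.811 0.166 0.193] [ 0.729 -0.021  0.186] [0.616 0.065 0.175]
[ 0.48844901 -0.20520094  0.2       ]
off [-1.28, 0.155, 1.903] turn [-0.001, -1.171, -0.001]
```

```bash
python3 -m pendant '{"offset":[[-0.62,0,0.93],[-0.62,0,0.93],[-0.62,0,0.93],[-0.62,0,0.93],[-0.62,0,0.93],[-0.62,0,0.93]],"turn":[[0,-0.6,0],[0,-0.6,0],[0,-0.6,0],[0,-0.6,0],[0,-0.6,0],[0,-0.6,0]]}' 40 20
python3 -c "
from h import *
rel([.4885,-.2052,.15],-15.5)"
```

```text
clock: 0.85
position: [0.3545, -0.3995, 0.2305]
ee_rot: [-0.66, 0.252, -0.251, 0.661]
ft_force: [-0.0, -0.1, 0.1]
grip_width: 0.401
off [-0.146, 0.403, 1.171] turn [-0.001, -0.583, -0.002]
```

```bash
python3 -m pendant '{"offset":[[-0.12,0.2,1],[-0.12,0.2,1],[-0.12,0.2,1],[-0.12,0.2,1],[-0.12,0.2,1],[-0.12,0.2,1]],"turn":[[0,-0.583,0],[0,-0.583,0],[0,-0.583,0],[0,-0.583,0],[0,-0.583,0],[0,-0.583,0]]}'
python3 - <<'E'
from h import *
rel([.4885,-.2052,.12],-15.5)
a,W=cloud("wrist"); save(a,"w1.png")
P=W.reshape(-1,3); P=P[~np.isnan(P[:,0])]; d=P[:,:2]-S; r=np.hypot(*d.T); ang=np.degrees(np.arctan2(d[:,1],d[:,0]))
H=P[(r>.058)&(r<.105)&(P[:,2]>.06)&(P[:,2]<.08)&(ang<-60)&(ang>-170)]
if len(H): q=H[:,:2]-S; print(len(H),H.mean(0),np.degrees(np.arctan2(q[:,1].mean(),q[:,0].mean())))
E
```

```text
clock: 1.6
position: [0.4687, -0.2367, 0.1907]
ee_rot: [-0.7, 0.097, -0.096, 0.701]
ft_force: [-0.1, 0.2, 1.3]
grip_width: 0.401
off [0.053, 0.354, 0.179] turn [-0.0, -0.005, -0.002]
561 [ 0.4919348  -0.20291439  0.07126794] -103.97234069120292
```

View pics/w1.png

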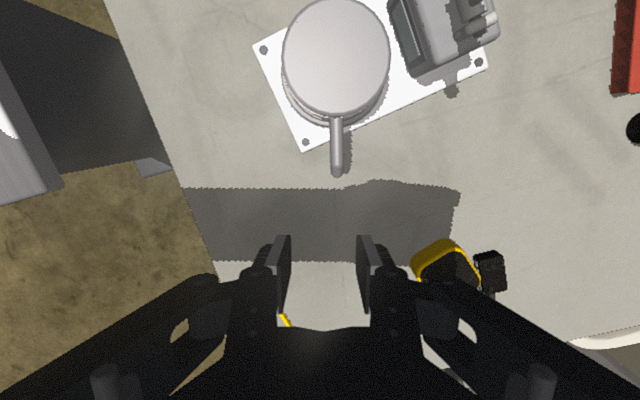

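Wrist view: handle at (337,120–170), radial from lid centre (336,57), well between the jaws' line; scanner top right.

```bash
python3 -m pendant '{"offset":[[0.06,0.3,0.18],[0.06,0.35,0.18],[0.06,0.5,0.18],[0.06,0.7,0.18],[0.06,0.7,0.18]],"turn":[[0,0,0],[0,0,0],[0,0,0],[0,0,0],[0,0,0]]}'
python3 - <<'E'
from h import *
o=manip.get_obs(); d=np.array(o["position"])[:2]-S; print(np.hypot(*d), np.degrees(np.arctan2(d[1],d[0])))
for a in (-118,-130,-142,-154,-163,-170.8):
    t=np.radians(a); rel(np.r_[S+.08*np.array([np.cos(t),np.sin(t)]),.05],a+90)
E
```

```text
clock: 2.28
position: [0.4875, -0.2061, 0.0489]
ee_rot: [-0.7, 0.1, -0.095, 0.701]
ft_force: [0.3, 0.3, 0.8]
grip_width: 0.399
0.08116183880182816 -106.44968815037572
off [-0.08, -0.005, 0.015] turn [0.001, 0.27, -0.008]
off [-0.159, -0.004, 0.041] turn [0.001, 0.537, -0.008]
off [-0.232, -0.004, 0.083] turn [0.002, 0.803, -0.008]
off [-0.294, -0.004, 0.139] turn [0.003, 1.07, -0.007]
off [-0.332, -0.003, 0.189] turn [0.004, 1.27, -0.007]
off [-0.358, -0.003, 0.236] turn [0.004, 1.443, -0.007]
```

```bash
python3 -m pendant '{"offset":[[0,0,0],[0,0,0],[-0.04,0,0.007],[-0.08,0,0.015],[-0.12,0,0.026],[-0.159,0,0.041],[-0.197,0,0.06],[-0.232,0,0.083],[-0.232,0,0.083]],"turn":[[0,0,0],[0,0,0],[0,0.135,0],[0,0.27,0],[0,0.4,0],[0,0.537,0],[0,0.67,0],[0,0.8,0],[0,0.8,0]]}' 22
python3 - <<'E'
from h import *
o=manip.get_obs(); d=np.array(o["position"])[:2]-S; print(np.hypot(*d), np.degrees(np.arctan2(d[1],d[0])))
for a in (-148,-154,-160,-166,-171,-175):
    t=np.radians(a); rel(np.r_[S+.08*np.array([np.cos(t),np.sin(t)]),.05],a+90)
a,W=cloud("scene"); save(a[110:270,220:400].repeat(3,0).repeat(3,1),"s1.png")
P=W.reshape(-1,3); P=P[~np.isnan(P[:,0])]; L=P[(abs(P[:,2]-.087)<.005)&(np.hypot(*(P[:,:2]-S).T)<.055)]
print(cv2.minEnclosingCircle(L[:,:2].astype(np.float32)))
E
```

```text
clock: 3.4
position: [0.4479, -0.1776, 0.0503]
ee_rot: [0.636, -0.31, 0.307, -0.636]
ft_force: [0.7, 0.1, 0.5]
grip_width: 0.219
0.07968656282251788 -141.8083300067643
off [-0.043, 0.002, 0.001] turn [0.004, 0.138, -0.004]
off [-0.084, 0.002, 0.007] turn [0.004, 0.271, -0.004]
off [-0.125, 0.002, 0.018] turn [0.004, 0.405, -0.004]
off [-0.164, 0.002, 0.034] turn [0.004, 0.538, -0.004]
off [-0.195, 0.002, 0.049] turn [0.005, 0.649, -0.003]
off [-0.219, 0.002, 0.064] turn [0.005, 0.738, -0.003]
((0.5110020041465759, -0.12679386138916016), 0.044507648795843124)
```

View pics/s1.png

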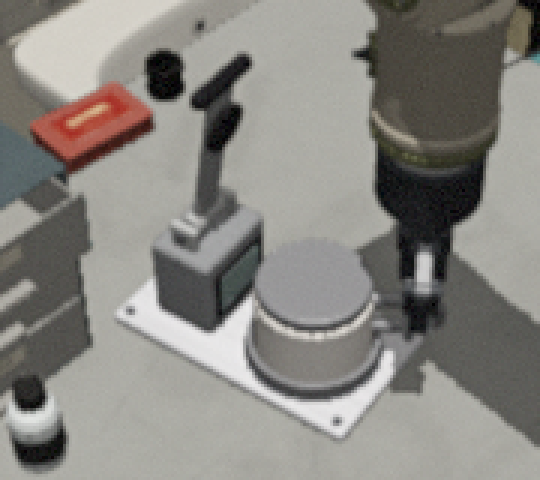

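The handle (375–430, 300–330 in crop) is between the fingers and following; pot centred in the dish. Continue.

```bash
python3 -m pendant '{"offset":[[-0.043,0,0.001],[-0.084,0,0.007],[-0.125,0,0.018],[-0.164,0,0.034],[-0.195,0,0.049],[-0.205,0,0.055],[-0.205,0,0.055]],"turn":[[0,0.138,0],[0,0.271,0],[0,0.4,0],[0,0.538,0],[0,0.65,0],[0,0.69,0],[0,0.69,0]]}'
python3 -m pendant '{"offset":[[0,0,0],[0,0,0],[0,-0.25,0],[0,-0.5,0],[0,-0.7,0],[0,-0.7,0]],"turn":[[0,0,0],[0,0,0],[0,0,0],[0,0,0],[0,0,0],[0,0,0]]}' 50
python3 - <<'E'
from h import *
for n in ("scene","side"):
    a,W=cloud(n); P=W.reshape(-1,3); P=P[~np.isnan(P[:,0])]; d=P[:,:2]-S; r=np.hypot(*d.T); ang=np.degrees(np.arctan2(d[:,1],d[:,0]))%360
    H=P[(r>.058)&(r<.105)&(P[:,2]>.06)&(P[:,2]<.08)&(ang>130)&(ang<290)]
    if len(H): q=H[:,:2]-S; print(n,len(H),H.mean(0).round(4),np.degrees(np.arctan2(q[:,1].mean(),q[:,0].mean())).round(1)%360)
    L=P[(abs(P[:,2]-.087)<.005)&(np.hypot(*(P[:,:2]-S).T)<.055)]; print(cv2.minEnclosingCircle(L[:,:2].astype(np.float32)))
    B=P[(P[:,2]>.215)&(P[:,2]<.26)&(np.hypot(*(P[:,:2]-[.585,-.114]).T)<.05)]; print("bar",len(B),B.mean(0),B.min(0),B.max(0))
save(a[130:270,240:400].repeat(3,0).repeat(3,1),"s2.png")
for x,z in ((150,.3),(140,.215)): rel(st(x/1000,0,z),9.2+90)
E
```

```text
clock: 4.32
position: [0.4316, -0.139, 0.0506]
ee_rot: [0.532, -0.468, 0.466, -0.53]
ft_force: [-0.1, -0.1, -0.9]
grip_width: 0.218
clock: 5.08
position: [0.4339, -0.1397, 0.1936]
ee_rot: [-0.531, 0.466, -0.468, 0.531]
ft_force: [-0.6, -0.3, -0.6]
grip_width: 0.498
scene 101 [ 0.4328 -0.139   0.0697] 187.8
((0.5103499889373779, -0.1262872964143753), 0.04451682046055794)
bar 211 [ 0.58441276 -0.11423311  0.23652415] [ 0.57625326 -0.14816807  0.2151213 ] [ 0.59648887 -0.08452577  0.24616311]
side 100 [ 0.4334 -0.1391  0.0696] 188.0
((0.5095431804656982, -0.12711568176746368), 0.043787796050310135)
bar 183 [ 0.58427598 -0.11388947  0.24014908] [ 0.57593637 -0.14583898  0.21544168] [ 0.59511425 -0.08514641  0.24473528]
off [-0.028, -0.553, 1.144] turn [0.005, -0.041, -0.001]
off [-0.026, -0.127, 1.095] turn [0.005, -0.041, -0.001]
```

View pics/s2.png

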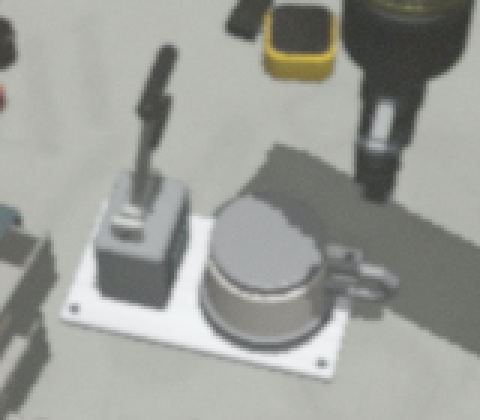

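The pot sits upright with its handle at 188° (goal 189.2°), so about 1 mm off. Now over the clamp's top with the gripper shut, and down behind it.

```bash
python3 -m pendant '{"offset":[[0,-0.3,0],[0,-0.6,0],[0,-0.6,0.1],[-0.02,-0.6,0.4],[-0.02,-0.6,0.7],[-0.02,-0.6,1],[-0.02,-0.6,1],[-0.02,-0.6,1]],"turn":[[0,0,0],[0,0,0],[0,0,0],[0,-0.04,0],[0,-0.04,0],[0,-0.04,0],[0,-0.04,0],[0,-0.04,0]]}' 0
python3 - <<'E'
from h import *
o=manip.get_obs(); d=np.array(o["position"])[:2]-S; print(d[0]*np.cos(YAW)+d[1]*np.sin(YAW), -d[0]*np.sin(YAW)+d[1]*np.cos(YAW))
rel(st(.135,0,.30),99.2); rel(st(.135,0,.208),99.2)
E
```

```text
clock: 6.18
position: [0.6298, -0.1097, 0.3078]
ee_rot: [0.54, -0.46, 0.456, -0.537]
ft_force: [-0.8, -0.3, 0.7]
grip_width: 0.003
0.1207856925346457 -0.0006826024106996141
off [-0.003, 0.038, 0.071] turn [0.008, -0.0, -0.003]
off [-0.002, 0.498, 0.074] turn [0.008, -0.0, -0.003]
```

```bash
python3 -m pendant '{"offset":[[0,0.04,0.075],[0,0.2,0.075],[0,0.4,0.075],[0,0.48,0.075],[0,0.48,0.075]],"turn":[[0,0,0],[0,0,0],[0,0,0],[0,0,0],[0,0,0]]}'
python3 - <<'E'
from h import *
b,_=cloud("side"); save(b[90:250,220:400].repeat(3,0).repeat(3,1),"s3.png")
for th in (1.4,1.2,1.0,.8,.6,.4,.2,.1,0,-.02):
    c,s=np.cos(th),np.sin(th); print(th,end=" "); rel(st(.100-.11*c+.004*s+.011,0,.098+.11*s+.004*c),99.2)
E
```

```text
clock: 6.8
position: [0.6436, -0.1073, 0.2114]
ee_rot: [0.54, -0.461, 0.456, -0.537]
ft_force: [-0.2, 0.9, 0.7]
grip_width: -0.001
1.4 off [-0.003, 0.03, -0.196] turn [0.007, -0.0, -0.002]
1.2 off [-0.003, 0.056, -0.303] turn [0.007, -0.0, -0.002]
1.0 off [-0.003, 0.102, -0.402] turn [0.007, -0.0, -0.002]
0.8 off [-0.003, 0.168, -0.49] turn [0.007, -0.0, -0.002]
0.6 off [-0.002, 0.25, -0.564] turn [0.007, -0.0, -0.002]
0.4 off [-0.002, 0.345, -0.619] turn [0.007, -0.0, -0.002]
0.2 off [-0.002, 0.449, -0.655] turn [0.007, -0.0, -0.002]
0.1 off [-0.002, 0.503, -0.665] turn [0.007, -0.0, -0.002]
0 off [-0.002, 0.558, -0.669] turn [0.007, -0.0, -0.002]
-0.02 off [-0.002, 0.569, -0.67] turn [0.007, -0.0, -0.002]
```

View pics/s3.png

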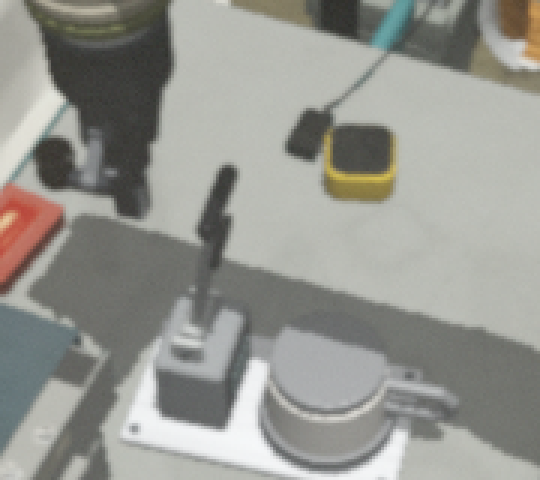

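The shut fingers (tip near (130,205)) stand behind the clamp bar (215,195). Push along the arc.

```bash
python3 -m pendant '{"offset":[[0,0.03,-0.12],[0,0.03,-0.196],[0,0.042,-0.25],[0,0.056,-0.303],[0,0.078,-0.353],[0,0.102,-0.402],[0,0.133,-0.446],[0,0.168,-0.49],[0,0.208,-0.527],[0,0.25,-0.564],[0,0.297,-0.592],[0,0.345,-0.619]],"turn":[[0,0,0],[0,0,0],[0,0,0],[0,0,0],[0,0,0],[0,0,0],[0,0,0],[0,0,0],[0,0,0],[0,0,0],[0,0,0],[0,0,0]]}'
python3 - <<'E'
from h import *
b,W=cloud("side"); save(b[90:250,220:400].repeat(3,0).repeat(3,1),"s4.png")
for th in (.4,.2,.1,0,-.02):
    c,s=np.cos(th),np.sin(th); print(th,end=" "); rel(st(.100-.11*c+.004*s+.011,0,.098+.11*s+.004*c),99.2)
E
```

```text
clock: 8.35
position: [0.5213, -0.127, 0.1437]
ee_rot: [0.539, -0.46, 0.457, -0.537]
ft_force: [1.4, 0.7, 1.0]
grip_width: 0.004
0.4 off [-0.002, -0.01, 0.007] turn [0.009, -0.001, -0.003]
0.2 off [-0.002, 0.094, -0.028] turn [0.009, -0.001, -0.003]
0.1 off [-0.001, 0.148, -0.038] turn [0.009, -0.001, -0.003]
0 off [-0.001, 0.202, -0.042] turn [0.009, -0.001, -0.003]
-0.02 off [-0.001, 0.213, -0.043] turn [0.009, -0.001, -0.003]
```

View pics/s4.png

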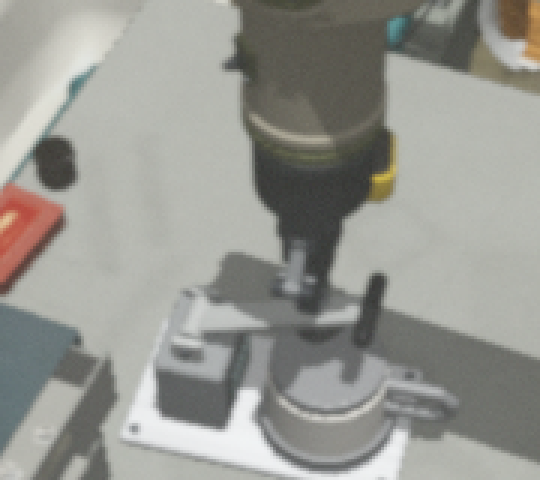

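The strip is under the fingertips and the arm is nearly down (about 0.4 rad). Press it to the stop gently.

```bash
python3 -m pendant '{"offset":[[0,0.04,-0.015],[0,0.094,-0.028],[0,0.12,-0.033],[0,0.148,-0.038],[0,0.17,-0.04],[0,0.185,-0.04],[0,0.195,-0.04],[0,0.195,-0.04]],"turn":[[0,0,0],[0,0,0],[0,0,0],[0,0,0],[0,0,0],[0,0,0],[0,0,0],[0,0,0]]}'
```

```text
clock: 9.4
position: [0.5121, -0.1283, 0.1034]
ee_rot: [0.54, -0.461, 0.456, -0.537]
ft_force: [0.8, 0.4, 0.5]
grip_width: -0.003
```

Contact force is still small, so I creep down until the stop is felt.

```bash
python3 -m pendant '{"offset":[[0,0.005,0],[0,0.01,0],[0,0.015,0],[0,0.015,0]],"turn":[[0,0,0],[0,0,0],[0,0,0],[0,0,0]]}'; python3 -m pendant '{"offset":[[0,0.005,0],[0,0.01,0],[0,0.01,0]],"turn":[[0,0,0],[0,0,0],[0,0,0]]}'
```

```text
clock: 9.9
position: [0.5123, -0.1283, 0.1018]
ee_rot: [0.54, -0.46, 0.456, -0.537]
ft_force: [-6.4, 1.2, 14.4]
grip_width: -0.003
clock: 10.28
position: [0.5123, -0.1284, 0.1017]
ee_rot: [0.54, -0.46, 0.457, -0.537]
ft_force: [-10.4, 2.4, 20.9]
grip_width: -0.001
```

The stop is felt at z = 0.1017, as expected for closed. Retreat upward and check.

```bash
python3 -m pendant '{"offset":[[0,-0.1,0],[0,-0.3,0],[0,-0.6,0],[0,-0.9,0],[0,-0.9,0],[0,-0.9,-0.4],[0,-0.9,-0.7],[0,-0.9,-0.7],[0,-0.9,-0.7]],"turn":[[0,0,0],[0,0,0],[0,0,0],[0,0,0],[0,0,0],[0,0,0],[0,0,0],[0,0,0],[0,0,0]]}'
python3 - <<'E'
from h import *
for n in ("scene","side"):
    a,W=cloud(n); P=W.reshape(-1,3); P=P[~np.isnan(P[:,0])]; d=P[:,:2]-S; r=np.hypot(*d.T); ang=np.degrees(np.arctan2(d[:,1],d[:,0]))%360
    H=P[(r>.06)&(r<.105)&(P[:,2]>.06)&(P[:,2]<.08)&(ang>150)&(ang<260)]
    if len(H): q=H[:,:2]-S; print(n,len(H),H.mean(0).round(4),np.degrees(np.arctan2(q[:,1].mean(),q[:,0].mean())).round(1)%360)
    b=st(-.04,0,.1); B=P[(P[:,2]>.093)&(P[:,2]<.14)&(np.hypot(*(P[:,:2]-b[:2]).T)<.04)]; print("bar",len(B),B.mean(0).round(3),B.max(0).round(3))
save(a[90:250,220:400].repeat(3,0).repeat(3,1),"s5.png")
E
```

```text
clock: 11.4
position: [0.375, -0.1509, 0.2826]
ee_rot: [0.54, -0.46, 0.457, -0.536]
ft_force: [-0.2, 0.0, 0.4]
grip_width: 0.0
scene 95 [ 0.4316 -0.1393  0.0696] 187.9
bar 303 [ 0.481 -0.13   0.102] [ 0.511 -0.101  0.108]
side 96 [ 0.4324 -0.1394  0.0692] 188.1
bar 323 [ 0.482 -0.13   0.101] [ 0.511 -0.103  0.106]
```

View pics/s5.png

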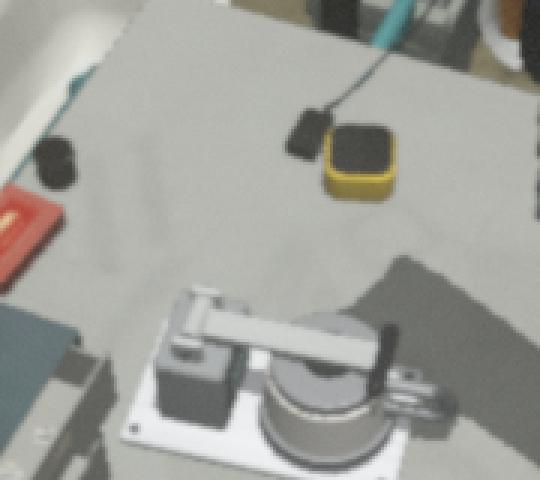

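The clamp is level over the lid with its bar top at about 105 mm (expected when closed). The handle is at 188°, the pot is upright, and the robot is clear.

```bash
python3 -c "
from workcell import manip
print(manip.hand_in())"
```

```text
the job is handed in; nothing more can be done
None
```

The pot is turned to the scanner, the clamp is closed over the lid, and the job is handed in. No verdict was reported.

- **Pot:** I straddled the handle with the part-open fingers and swung it about 66° clockwise (seen from above). The handle now points at 188.0°, against a goal of 189.2°. That puts the label about 1 mm off the scanner line, where 11 mm is allowed. I could not see the label itself, so this comes from the handle. The last picture shows the pot upright in the dish.
- **Clamp:** I pushed the arm down from behind with shut fingers until the stop was felt at about 21 N, then retreated. In the last check the top of its bar was at 106 to 108 mm. That is 1 to 3 mm above the 105 mm expected when closed, against about 8 mm allowed.
- **Rest of the scene:** The robot ended about 0.28 m up with no contact force. I made no contact with the stapler, tape measure or bottle. The tape measure is in the last picture where it stood; I did not re-measure the other two.
- **Failed or disagreeing checks:** None failed. The side camera's first fit of the base plate came out too large (250 x 173 mm), so I used the scene camera's fit, which matched the given size.

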